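# Open the hob cover and set the milk pot on the burner

### The job

Raise the hob's hinged cover past its balance point, and ease it back onto its stop so that it leans there open by itself; do not let it drop back and do not force it against the stop, which can only be found by feel. Then set the milk pot gently, upright and centred, on the burner's pan support, let go, and leave everything else alone.

Things in the scene. Friction and masses are not known exactly. Their poses are not given: they have to be found in the camera images.
- hob: Single-burner stainless gas hob, fixed to the counter: 270 deep (local x) x 300 wide (local y), body top 60 mm high with a rim to 77 mm. Origin: centre of its underside. Its front (the side with the control knob) faces local -x; the cover's hinge is at the back, local +x. z is up.
- burner (a point): Centre of the four-armed pan support, at the level of its top, 85 mm above the counter (arms reach from 23 to 85 mm from the centre; the burner cap lies lower). Directly above the hob's origin.
- cover (a joint): Angle of the hob's metal cover, rad: 0 closed, growing as it opens, upright at 1.57, balance near 1.6. A springy stop hidden in the hinge ends its travel between 1.75 and 2.18: different every time, unseen, to be felt. The handle gives some 6 mm for the first 5 N on it; over about 10 N there strains the hinge. Past upright it must not swing back faster than 0.65 rad/s.
- cover_edge (a point): Middle of the cover's front edge, outer face: 255 mm in front of the hinge axis. The cover is a shallow upside-down metal tray 250 x 300 x 6 mm with a 20 mm skirt, 0.35 to 0.6 kg. Its hinge is free (friction 0.03 N m): let go before the balance point it falls shut, past it it drops back. Closed at the start.
- cover_hinge (a point): On the hinge axis, middle of the cover's width: 130 mm behind the hob's origin (local +x) and 98 mm above the counter. The hinge axis is the hob's local y. A barrel of 36 mm radius, 190 mm long surrounds it. Its frame turns with the cover; closed, it equals the hob's frame.
- cover_handle (a point): Middle of the cover's black bar handle: round bar 10 mm thick, 100 mm long along the hob's local y, on two end posts, its axis 35 mm off the cover's outer face, 17 mm in from the front edge. In the cover's frame 238 mm in front of the hinge axis (-x) and 41 mm above it (z); closed, 139 mm above the counter. The bar can turn between gripping fingers.
- pot: Small steel milk pot with fixed lid, one piece, about 0.45 kg: 104 mm wide (110 at the rim), 86 mm high to the lid, with a black knob on top. Loose on the counter. Origin: centre of its underside; z up.
- pot_knob (a point): Middle of the pot's round knob, 26 mm across, from 100 to 125 mm above the pot's underside; this point is at 112 mm. Below it a neck 14 mm across goes down to the lid at 86 mm.
- coconut: Bystander: half coconut shell, 104 mm across, 45 mm high, open side up. Origin: centre of its underside.
- flask: Bystander: dark steel flask, 72 mm across, 200 mm high. Origin: centre of its underside.
- jar: Bystander: small jar with a screw cap, 56 mm across, 80 mm high. Origin: centre of its underside.
Mind the look-alikes: they are no part of the job. Of the things that look like the pot, take the one that is nearest to the robot's base at the start.

How it is judged:
By the outcome, as a careful person would: the job done as asked, in the order asked, and still so for the second after the job is handed in, with the robot touching nothing.
It also fails if it takes over 72 s, if anything falls off the work surface, if the arm or the gripper's body presses on something with over 40 N, if the wrist force passes 120 N, or if a joint passes its speed limit or range.

### The arm

A 7-joint arm with a two-finger parallel gripper is mounted at the origin on the work surface. World frame = base frame: x ahead of the robot, y to its left, z up, the work surface at z = 0. Lengths are in m, angles in rad, forces in N, time in s.
With the tool pointing down it reaches from about 0.425 to 0.925 m from the base axis. Payload 6.8 kg.
Tool frame: the origin (TCP) lies on the centre line of the jaws, within the pads' length; the fingertips stand 14 mm ahead of it and the grasp point (between the pads) lies 5 mm behind it (bot.finger_overhang is the distance from the TCP to the fingertips, in m); z points along the fingers, y is the line along which they close (so a half turn about z gives the same grasp; the last joint's range is limited). The gripper opens to 85 mm and grips with 20 to 120 N. Pads are 22 mm wide; open, the fingers measure 114 mm over their backs; the gripper's body (76 mm by 85 mm) begins 54 mm behind the grasp point. The pads swing forward as they close: fully open they stand 13 mm farther back than shut.
Start: joints at [1.193, 0.477, 0.022, 1.555, -0.011, 1.109, -0.083], TCP at [0.18, -0.651, 0.245] pointing down, gripper open.
Joint ranges: [-2.96, 2.96], [-0.34, 2.1], [-1.41, 1.46], [0.24, 2.44], [-1.37, 4.51], [0.17, 1.92], [-2.96, 2.96]. Speed limits (rad/s): [2.39, 2.39, 3.14, 3.14, 3.14, 3.14, 3.14].

### API

Orientations are given as a unit quaternion [w, x, y, z].
In Python, from station import bot gives the robot as it stands.
- The arm moves only by the shell command python3 -m inch 'ROWS' [OPENING] [FORCE]. ROWS is JSON, a list of rows, each a list of 4 numbers: the shift along the tool's x, y, z in m, then the turn about the tool's z in degrees. A call has 1 to 12 rows; each row shifts and turns the commanded pose from where the row before left it, along the tool's axes as they then stand; what a row does not reach is not made up. A row lasts 1/10 s, in which the tool goes at most 50 mm and 8.59 degrees, less where a joint would pass 70% of its speed; a pose out of reach is approached as far as the arm can. A call is refused whole if a number of a shift passes 0.05 or a number of a turn 8.59, either way. A call with a gripper value outside its range is refused whole. OPENING is the finger opening in m, from 0 to 0.0854, set as the call begins (- or left out, the last holds). The fingers move at their own pace and stop on an object; FORCE is the grip in N (left out, the last holds). Time passes only in rows, so rows that do not move let the fingers close. It gives the time, the measured TCP pose, the force, the opening and the grip force at its end, in the units of the state.
- bot.get_obs(): the state, without advancing time (a new reading comes with each control period).
- bot.read_camera(name): name is "scene" or "side" or "wrist"; returns a dict with "color" (384x512x3 uint8, red, green, blue), "mtx" (3x3 intrinsics, pixels), "world_from_camera" (4x4, takes a point from camera to world coordinates); the wrist camera has in their place "hand_eye" (4x4, takes a point from camera to tool coordinates, whose origin is the TCP and whose axes are the flange's). Camera axes: x right, y up, looking along -z (the intrinsics and any distortion apply to the point x, -y, -z); pixel columns grow to the right and rows downward; lengths in m; the calibration is good to about 2 mm. A picture is of the moment at which its call begins: read the wrist's pose just before it. There is no depth.
- bot.hand_in(): hands the job in; it is judged then, once.
The state is a dict: "t": time; "q": joint angles; "joint_vel": joint speeds; "joint_torque": joint torques, N m; "eef_pos": TCP position; "tool_rot": TCP orientation; "contact_force": force on the tool from outside, world axes, zero at the start; "torque": the same for the moment, N m; "gripper_width": opening from 0.0 (shut) to 1.0 (fully open); "grasp_force": force on a finger pad.
Only numpy, scipy, OpenCV 4.12 (cv2) and the standard library are available. Lean on these libraries where they do the work, as an engineer would, in place of code of your own. Each camera call takes 0.05 s, during which the arm holds its last target. There are 200 camera calls.

## Working session

There is one attempt and no reset: what is moved stays moved. The work goes in short steps, Python scripts to look and compute and a shell command to move; the robot and the scene stay as the last step left them, time stands still between calls to the robot, and variables do not carry over. Pictures are saved under pics/ and viewed, at most 10 in all, crops included, and the job is handed in when it is done.

```bash
ls; mkdir -p pics; python3 - <<'E'
from station import bot
import cv2,numpy as np
o=bot.get_obs();print({k:np.round(v,3).tolist() for k,v in o.items()})
for n in("scene","side"):
    c=bot.read_camera(n);cv2.imwrite(f"pics/{n}0.png",c["color"][:,:,::-1]);np.savez(f"pics/{n}0.npz",**{k:v for k,v in c.items()})
    print(n,c["mtx"].round(1).tolist(),c["world_from_camera"].round(3).tolist(),[k for k in c])
E
```

```text
pics
{'t': 0.0, 'q': [1.193, 0.478, 0.022, 1.556, -0.011, 1.109, -0.083], 'joint_vel': [-0.001, 0.001, 0.001, -0.001, -0.001, -0.0, 0.001], 'joint_torque': [-0.0, -59.644, 1.607, -28.12, 0.012, 0.009, -0.0], 'eef_pos': [0.18, -0.65, 0.244], 'tool_rot': [-0.001, 0.991, 0.135, -0.0], 'contact_force': [0.262, 0.428, 0.042], 'torque': [-0.001, 0.058, -0.012], 'grasp_force': 0.0, 'gripper_width': 0.994}
scene [[454.9, 0.0, 256.6], [0.0, 454.9, 192.7], [0.0, 0.0, 1.0]] [[0.316, -0.628, 0.712, 1.485], [0.949, 0.221, -0.226, -0.253], [-0.016, 0.746, 0.665, 0.92], [0.0, 0.0, 0.0, 1.0]] ['color', 'mtx', 'world_from_camera']
side [[390.2, 0.0, 252.6], [0.0, 390.2, 197.5], [0.0, 0.0, 1.0]] [[-0.999, 0.012, -0.046, 0.577], [-0.044, -0.6, 0.799, 0.824], [-0.018, 0.8, 0.6, 0.698], [0.0, 0.0, 0.0, 1.0]] ['color', 'mtx', 'world_from_camera']
```

View pics/scene0.png

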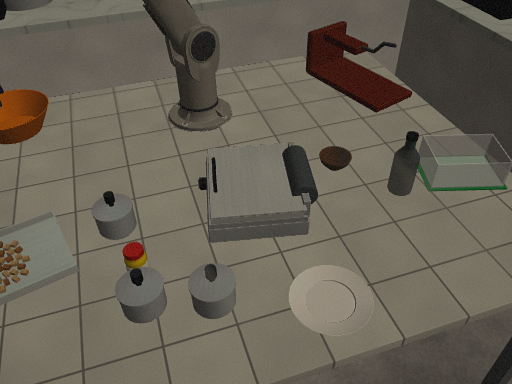

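View pics/side0.png

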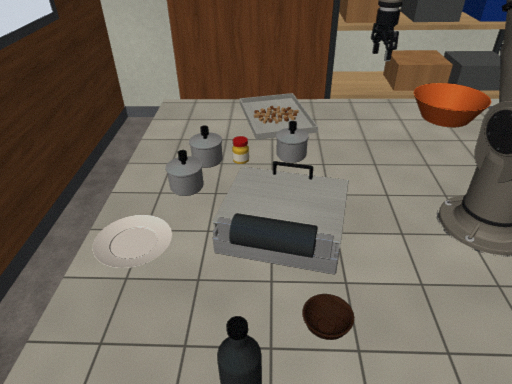

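The scene view shows the hob with its black handle near (214,175) and its barrel near (300,173). The three pots have knobs at (109,198), (137,276) and (210,272), and the first looks nearest to the base. The side view agrees: handle (293,168), barrel (273,235), knob of the near pot (292,127).

```bash
cat > h.py <<'E'
import numpy as np,cv2
def load(n): return np.load(f"pics/{n}.npz")
def ray(c,uv,T=None):
    K=c["mtx"];T=c["world_from_camera"] if T is None else T
    d=np.linalg.inv(K)@[uv[0],uv[1],1];return T[:3,3],T[:3,:3]@[d[0],-d[1],-d[2]]
def plane(c,uv,z,T=None):
    o,d=ray(c,uv,T);return o+d*(z-o[2])/d[2]
def tri(a,ua,b,ub):
    o,d=ray(a,ua);p,e=ray(b,ub);s=np.linalg.lstsq(np.c_[d,-e],p-o,rcond=None)[0]
    x,y=o+d*s[0],p+e*s[1];return (x+y)/2,np.linalg.norm(x-y)
def blob(c,box,thr=60):
    x0,y0,x1,y1=box;m=(c["color"][y0:y1,x0:x1].max(2)<thr).astype(np.uint8)
    n,l,s,ce=cv2.connectedComponentsWithStats(m);i=1+s[1:,4].argmax()
    ys,xs=np.nonzero(l==i);pts=np.c_[xs+x0,ys+y0].astype(np.float32)
    return pts.mean(0),cv2.minAreaRect(pts),pts
E
python3 - <<'E'
from h import *
s,d=load("scene0"),load("side0")
for nm,a,b in[("barrel",(283,145,320,206),(226,210,322,258)),("knob1",(100,188,122,206),(284,118,300,134)),("knob2",(128,266,146,286),(196,123,212,139)),("knob3",(202,262,220,282),(176,149,190,164)),("handle",(209,150,221,196),(268,158,318,182))]:
    A,B=blob(s,a),blob(d,b);p,e=tri(s,A[0],d,B[0]);print(nm,A[0],B[0],p.round(3),round(e,4),[np.round(x,1) for x in cv2.boxPoints(A[1])] if nm in("barrel","handle") else "")
    if nm=="handle":
        P=B[2]; print("side"); 
        for r in sorted(set(P[:,1])): q=P[P[:,1]==r];print(r,q[:,0].min(),q[:,0].max(),len(q))
        P=A[2]; print("scene")
        for r in sorted(set(P[:,1])): q=P[P[:,1]==r];print(r,q[:,0].min(),q[:,0].max(),len(q))
    if nm=="barrel": print(np.round(cv2.boxPoints(B[1]),1).tolist())
E
```

```text
barrel [299.09775 172.32228] [273.30704 234.73672] [0.569 0.167 0.101] 0.002 [array([277.9, 148. ], dtype=float32), array([301.7, 140.9], dtype=float32), array([319.5, 200.4], dtype=float32), array([295.8, 207.6], dtype=float32)]
[[227.5, 243.10000610351562], [232.8000030517578, 211.5], [318.20001220703125, 225.6999969482422], [312.8999938964844, 257.29998779296875]]
knob1 [108.81481 197.85185] [292.2143  126.46429] [ 0.508 -0.355  0.109] 0.0008 
knob2 [136.17679 276.34805] [204.25   131.4375] [ 0.795 -0.319  0.108] 0.0015 
knob3 [210.46341 272.06708] [182.39604 156.0594 ] [ 0.838 -0.16   0.109] 0.0002 
handle [213.89076 174.47899] [292.54187 166.73892] [ 0.521 -0.071  0.127] 0.0086 [array([211.2, 157.1], dtype=float32), array([214.6, 156.9], dtype=float32), array([216.5, 192. ], dtype=float32), array([213. , 192.2], dtype=float32)]
side
161.0 274.0 276.0 3
162.0 273.0 284.0 12
163.0 273.0 292.0 20
164.0 273.0 300.0 28
165.0 273.0 308.0 33
166.0 273.0 312.0 28
167.0 273.0 312.0 20
168.0 273.0 312.0 12
169.0 273.0 312.0 6
170.0 273.0 312.0 6
171.0 273.0 312.0 6
172.0 273.0 312.0 6
173.0 273.0 312.0 6
174.0 274.0 312.0 4
175.0 310.0 312.0 3
176.0 309.0 312.0 4
177.0 309.0 311.0 3
178.0 309.0 311.0 3
scene
157.0 213.0 213.0 1
158.0 212.0 214.0 3
159.0 212.0 214.0 3
160.0 212.0 214.0 3
161.0 212.0 214.0 3
162.0 212.0 214.0 3
163.0 212.0 214.0 3
164.0 212.0 215.0 4
165.0 212.0 215.0 4
166.0 212.0 215.0 4
167.0 212.0 215.0 4
168.0 212.0 215.0 4
169.0 212.0 215.0 4
170.0 212.0 215.0 4
171.0 212.0 215.0 4
172.0 212.0 215.0 4
173.0 212.0 215.0 4
174.0 213.0 215.0 3
175.0 213.0 215.0 3
176.0 213.0 215.0 3
177.0 213.0 215.0 3
178.0 213.0 215.0 3
179.0 213.0 215.0 3
180.0 213.0 215.0 3
181.0 213.0 215.0 3
182.0 213.0 215.0 3
183.0 213.0 216.0 4
184.0 213.0 216.0 4
185.0 213.0 216.0 4
186.0 213.0 216.0 4
187.0 214.0 216.0 3
188.0 214.0 216.0 3
189.0 214.0 216.0 3
190.0 214.0 216.0 3
191.0 214.0 216.0 3
192.0 215.0 216.0 2
```

```bash
python3 - <<'E'
import cv2
a=cv2.imread("pics/scene0.png")[135:250,185:330];b=cv2.imread("pics/side0.png")[110:275,160:360]
a=cv2.resize(a,(0,0),fx=2.8,fy=2.8,interpolation=2);b=cv2.resize(b,(0,0),fx=1.95,fy=1.95,interpolation=2)
import numpy as np
h=max(a.shape[0],b.shape[0]);f=lambda i:cv2.copyMakeBorder(i,0,h-i.shape[0],0,0,0)
cv2.imwrite("pics/crop0.png",cv2.convertScaleAbs(np.hstack([f(a),f(b)])[:,:800],alpha=1.5))
E
```

```text
(no output)
```

View pics/crop0.png

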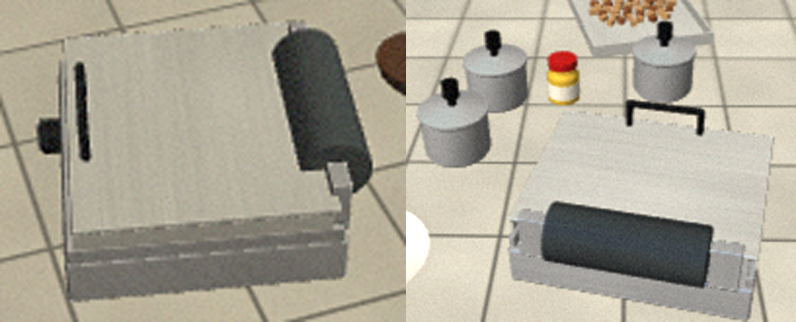

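The crop shows the black bar handle at the hob's front (-y side) and the barrel at its back (+y side). Next I get the hob's yaw and plan an arc.

```bash
python3 - <<'E'
from h import *
s,d=load("scene0"),load("side0")
for u in((213,158),(215.5,191.5),(213.9,174.5)): print("scene",plane(s,u,.139).round(4))
for u in((273.5,162.5),(312,166.8),(292.5,164.5)): print("side",plane(d,u,.139).round(4))
# line fit on cover: direction from handle
p,e=tri(s,(213.9,174.5),d,(292.5,164.5));print(p.round(4),e)
# silhouettes of pot bodies not needed; coconut, jar, flask
print("coco",plane(s,(335,163),.02).round(3),plane(d,(328,320),.02).round(3),"jar",tri(s,(133,249),d,(240,141))[0].round(3))
E
python3 -m inch '[[0,0,0,0]]' 0.05 30
```

```text
scene [ 0.4693 -0.0571  0.139 ]
scene [ 0.6103 -0.0864  0.139 ]
scene [ 0.5415 -0.073   0.139 ]
side [ 0.5698 -0.0795  0.139 ]
side [ 0.4677 -0.0594  0.139 ]
side [ 0.5189 -0.0701  0.139 ]
[ 0.5227 -0.0727  0.1313] 0.013189971285972633
coco [0.471 0.334 0.02 ] [0.457 0.333 0.02 ] jar [ 0.679 -0.318  0.075]
t: 0.2
eef_pos: [0.1798, -0.6503, 0.2447]
tool_rot: [-0.001, 0.991, 0.134, -0.0]
contact_force: [1.0, 0.1, -0.8]
gripper_width: 0.859
grasp_force: 0.0
```

```bash
python3 -m inch '[[0,0,0,6.7],[0,0,0,6.7],[0,0,0,6.7],[0,0,0,6.7],[0.015,-0.045,0,0],[0.015,-0.045,0,0],[0.015,-0.045,0,0],[0.015,-0.045,0,0],[0.015,-0.045,0,0],[0.015,-0.045,0,0],[0.015,-0.045,0,0],[0.015,-0.045,0,0]]' 0.05 30
cat > st.py <<'E'
from station import bot
import numpy as np
from scipy.spatial.transform import Rotation as R
o=bot.get_obs();w=np.roll(o["tool_rot"],-1);r=R.from_quat(w)
print("t",round(o["t"],2),"p",np.round(o["eef_pos"],4),"q",np.round(o["q"],2),"F",np.round(o["contact_force"],1),"g",round(float(o["gripper_width"]),3))
print("x,y axes",r.as_matrix()[:,:2].T.round(3).tolist())
E
python3 st.py
```

```text
t: 1.4
eef_pos: [0.369, -0.3194, 0.2454]
tool_rot: [0.0, 0.995, -0.099, 0.0]
contact_force: [0.8, -0.1, 0.0]
gripper_width: 0.586
grasp_force: 0.0
t 1.4 p [ 0.369  -0.3194  0.2454] q [ 0.63  0.17 -0.05  1.99  0.01  0.98 -1.19] F [ 0.8 -0.1  0. ] g 0.586
x,y axes [[0.98, -0.197, 0.0], [-0.197, -0.98, 0.0]]
```

```bash
python3 -m inch '[[0.0165,-0.046,0,0],[0.0165,-0.046,0,0],[0.0165,-0.046,0,0],[0.0165,-0.046,0,0],[0.0165,-0.046,0,0],[0.0165,-0.046,0,0],[0,0,0,0]]'
python3 st.py; python3 - <<'E'
from station import bot
import cv2,numpy as np
o=bot.get_obs();c=bot.read_camera("wrist");cv2.imwrite("pics/w1.png",c["color"][:,:,::-1])
np.savez("pics/w1.npz",p=o["eef_pos"],r=o["tool_rot"],**c);print(c["hand_eye"].round(3).tolist(),c["mtx"].round(1).tolist())
E
```

```text
t: 2.1
eef_pos: [0.5226, -0.0624, 0.2456]
tool_rot: [-0.002, 0.996, -0.094, 0.001]
contact_force: [-0.5, -1.5, 0.0]
gripper_width: 0.588
grasp_force: 0.0
t 2.1 p [ 0.5226 -0.0624  0.2456] q [ 0.22  0.25 -0.26  1.9   0.07  1.01 -1.82] F [-0.5 -1.5  0. ] g 0.588
x,y axes [[0.983, -0.186, 0.002], [-0.186, -0.982, -0.004]]
[[-0.0, 0.963, 0.27, 0.068], [1.0, 0.0, 0.001, 0.0], [0.001, 0.27, -0.963, -0.129], [0.0, 0.0, 0.0, 1.0]] [[312.2, 0.0, 257.1], [0.0, 312.2, 188.6], [0.0, 0.0, 1.0]]
```

View pics/w1.png

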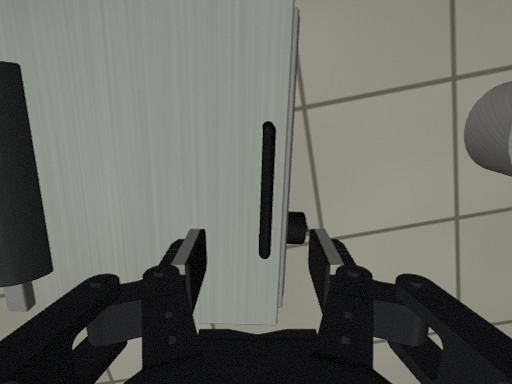

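The wrist view shows the handle bar from (268,125) to (264,254), just right of centre between the fingers.

```bash
python3 - <<'E'
from h import *
from scipy.spatial.transform import Rotation as R
c=load("w1");T=np.eye(4);T[:3,:3]=R.from_quat(np.roll(c["r"],-1)).as_matrix();T[:3,3]=c["p"];W=T@c["hand_eye"]
a,r,P=blob(c,(255,115,278,264),50);top=P[P[:,1]<P[:,1].min()+15].mean(0);bot_=P[P[:,1]>P[:,1].max()-15].mean(0)
print(a,top,bot_);A,B,C=[plane(c,u,.139,W) for u in(top,bot_,a)];print(A,B,C)
v=A-B;print("bar dir deg",np.degrees(np.arctan2(v[1],v[0])),np.linalg.norm(v))
print("tool-frame offset to bar",(T[:3,:3].T@(C-c["p"])).round(4))
E
python3 st.py
```

```text
[266.4814 188.8314] [268.2805  129.57317] [264.10135 250.24324]
[ 0.56819447 -0.07905534  0.139     ] [ 0.47164915 -0.05814668  0.139     ] [ 0.52334181 -0.06954481  0.139     ]
bar dir deg -12.219742996050739 0.09878344861788814
tool-frame offset to bar [0.0019 0.0073 0.1066]
t 2.15 p [ 0.5209 -0.0662  0.2452] q [ 0.23  0.25 -0.25  1.9   0.07  1.01 -1.82] F [0.2 0.5 0.5] g 0.584
x,y axes [[0.982, -0.19, 0.0], [-0.19, -0.982, -0.002]]
```

```bash
python3 -m inch '[[0,0.003,0.03,0],[0,0,0.03,0],[0,0,0.025,0],[0,0,0.017,0],[0,0,0,0],[0,0,0,0]]'; python3 st.py
```

```text
t: 2.75
eef_pos: [0.5189, -0.0741, 0.1436]
tool_rot: [0.0, 0.995, -0.1, -0.0]
contact_force: [-0.3, 0.5, 1.4]
gripper_width: 0.59
grasp_force: 0.0
t 2.75 p [ 0.5189 -0.0741  0.1436] q [ 0.22  0.37 -0.24  2.    0.12  0.79 -1.86] F [-0.3  0.5  1.4] g 0.59
x,y axes [[0.98, -0.198, -0.0], [-0.198, -0.98, 0.001]]
```

```bash
python3 -m inch '[[0,-0.003,0,0],[0,0,0,0],[0,0,0,0],[0,0,0,0],[0,0,0,0]]' 0 25; python3 st.py
```

```text
t: 3.25
eef_pos: [0.5206, -0.0691, 0.1443]
tool_rot: [-0.001, 0.995, -0.099, 0.001]
contact_force: [-0.6, 3.5, 6.7]
gripper_width: 0.104
grasp_force: 26.5
t 3.25 p [ 0.5206 -0.0691  0.1443] q [ 0.21  0.37 -0.24  1.99  0.12  0.79 -1.87] F [-0.6  3.5  6.7] g 0.104
x,y axes [[0.981, -0.196, 0.002], [-0.196, -0.981, -0.001]]
```

```bash
python3 - <<'E'
import numpy as np
f=lambda t:np.array([.238*np.cos(t)-.041*np.sin(t),-(.238*np.sin(t)+.041*np.cos(t))])
th=[0,.04]+list(np.arange(.1,1.41,.1))+list(np.arange(1.45,2.25,.05))
for a,b in zip(th,th[1:]): print(f"{b:.2f}",(f(b)-f(a)).round(4), f(b).round(4))
E
```

```text
0.04 [-0.0018 -0.0095] [ 0.2362 -0.0505]
0.10 [-0.0035 -0.0141] [ 0.2327 -0.0646]
0.20 [-0.0076 -0.0229] [ 0.2251 -0.0875]
0.30 [-0.0099 -0.022 ] [ 0.2153 -0.1095]
0.40 [-0.012  -0.0209] [ 0.2032 -0.1304]
0.50 [-0.014  -0.0196] [ 0.1892 -0.1501]
0.60 [-0.0159 -0.0181] [ 0.1733 -0.1682]
0.70 [-0.0177 -0.0165] [ 0.1556 -0.1847]
0.80 [-0.0192 -0.0146] [ 0.1364 -0.1993]
0.90 [-0.0206 -0.0126] [ 0.1158 -0.2119]
1.00 [-0.0217 -0.0105] [ 0.0941 -0.2224]
1.10 [-0.0227 -0.0083] [ 0.0714 -0.2307]
1.20 [-0.0234 -0.006 ] [ 0.048  -0.2367]
1.30 [-0.0239 -0.0036] [ 0.0242 -0.2403]
1.40 [-0.0241 -0.0012] [ 0.     -0.2415]
1.45 [-0.0121  0.0003] [-0.012  -0.2412]
1.50 [-0.012   0.0009] [-0.0241 -0.2403]
1.55 [-0.012   0.0015] [-0.036  -0.2388]
1.60 [-0.0119  0.0021] [-0.0479 -0.2367]
1.65 [-0.0118  0.0027] [-0.0597 -0.234 ]
1.70 [-0.0116  0.0033] [-0.0713 -0.2307]
1.75 [-0.0114  0.0039] [-0.0828 -0.2269]
1.80 [-0.0112  0.0044] [-0.094  -0.2225]
1.85 [-0.011  0.005] [-0.105  -0.2175]
1.90 [-0.0107  0.0055] [-0.1157 -0.212 ]
1.95 [-0.0104  0.006 ] [-0.1262 -0.2059]
2.00 [-0.0101  0.0066] [-0.1363 -0.1994]
2.05 [-0.0098  0.0071] [-0.1461 -0.1923]
2.10 [-0.0094  0.0075] [-0.1555 -0.1847]
2.15 [-0.009  0.008] [-0.1646 -0.1767]
2.20 [-0.0086  0.0084] [-0.1732 -0.1683]
```

```bash
python3 -m inch '[[0,-0.002,-0.0095,0],[0,-0.0035,-0.014,0],[0,-0.0035,-0.0115,0],[0,-0.004,-0.0115,0],[0,-0.005,-0.011,0],[0,-0.005,-0.011,0]]'; python3 -m inch '[[0,0,0,0]]'; python3 st.py
```

```text
t: 3.85
eef_pos: [0.5251, -0.0476, 0.2127]
tool_rot: [0.0, 0.995, -0.099, 0.001]
contact_force: [5.6, 1.5, -5.2]
gripper_width: 0.101
grasp_force: 24.8
t: 3.95
eef_pos: [0.5252, -0.0473, 0.2134]
tool_rot: [0.0, 0.995, -0.099, 0.001]
contact_force: [4.8, 0.4, -4.7]
gripper_width: 0.102
grasp_force: 24.9
t 3.95 p [ 0.5252 -0.0473  0.2134] q [ 0.19  0.28 -0.26  1.93  0.09  0.94 -1.88] F [ 4.8  0.4 -4.7] g 0.102
x,y axes [[0.981, -0.196, 0.003], [-0.196, -0.981, -0.0]]
```

```bash
python3 -m inch '[[0.001,-0.006,-0.0105,0],[0,-0.006,-0.0105,0],[0.0005,-0.0145,-0.0195,0],[0,-0.016,-0.018,0],[0.0005,-0.0175,-0.0165,0],[0,-0.0195,-0.0145,0],[0.0005,-0.0205,-0.0125,0]]'; python3 st.py
```

```text
t: 4.65
eef_pos: [0.5459, 0.0462, 0.316]
tool_rot: [0.003, 0.995, -0.101, -0.0]
contact_force: [-1.4, -5.5, 3.9]
gripper_width: 0.098
grasp_force: 24.8
t 4.65 p [0.5459 0.0462 0.316 ] q [ 0.06  0.23 -0.31  1.76  0.08  1.17 -2.05] F [-1.4 -5.5  3.9] g 0.098
x,y axes [[0.98, -0.201, 0.0], [-0.201, -0.98, 0.006]]
```

```bash
python3 -m inch '[[0.0005,-0.010,-0.008,0],[0,-0.011,-0.006,0],[0.0005,-0.0115,-0.0045,0],[0,-0.0115,-0.004,0],[0,0,0,0]]'; python3 st.py
```

```text
t: 5.15
eef_pos: [0.5565, 0.0948, 0.3374]
tool_rot: [-0.0, 0.995, -0.098, 0.001]
contact_force: [-0.2, -2.7, 6.2]
gripper_width: 0.1
grasp_force: 25.8
t 5.15 p [0.5565 0.0948 0.3374] q [-0.    0.24 -0.33  1.69  0.08  1.22 -2.12] F [-0.2 -2.7  6.2] g 0.1
x,y axes [[0.981, -0.195, 0.001], [-0.195, -0.981, -0.001]]
```

```bash
python3 -m inch '[[0,-0.012,-0.0065,0],[0,-0.012,-0.006,0],[0,-0.012,-0.0025,0],[0,-0.012,-0.001,0],[0,0,0,0]]'; python3 st.py
```

```text
t: 5.65
eef_pos: [0.5653, 0.1422, 0.3492]
tool_rot: [-0.0, 0.995, -0.098, -0.002]
contact_force: [6.3, 0.3, -13.3]
gripper_width: 0.099
grasp_force: 24.9
t 5.65 p [0.5653 0.1422 0.3492] q [-0.07  0.27 -0.36  1.63  0.1   1.26 -2.21] F [  6.3   0.3 -13.3] g 0.099
x,y axes [[0.981, -0.194, -0.003], [-0.194, -0.981, 0.0]]
```

```bash
python3 -m inch '[[0.001,0,0.0015,0],[0,0,0,0]]'; python3 st.py
```

```text
t: 5.85
eef_pos: [0.5651, 0.1408, 0.349]
tool_rot: [0.0, 0.995, -0.098, -0.002]
contact_force: [0.4, 0.1, -7.6]
gripper_width: 0.1
grasp_force: 25.2
t 5.85 p [0.5651 0.1408 0.349 ] q [-0.07  0.27 -0.35  1.63  0.1   1.26 -2.2 ] F [ 0.4  0.1 -7.6] g 0.1
x,y axes [[0.981, -0.196, -0.004], [-0.196, -0.981, 0.001]]
```

```bash
python3 -m inch '[[0,-0.012,0.0012,0],[0,-0.012,0,0],[0,-0.012,0.0005,0],[0,0,0,0]]'; python3 st.py
```

```text
t: 6.25
eef_pos: [0.5736, 0.1779, 0.3494]
tool_rot: [-0.001, 0.995, -0.097, 0.0]
contact_force: [-3.0, 0.4, 1.8]
gripper_width: 0.099
grasp_force: 26.4
t 6.25 p [0.5736 0.1779 0.3494] q [-0.12  0.3  -0.37  1.59  0.11  1.27 -2.27] F [-3.   0.4  1.8] g 0.099
x,y axes [[0.981, -0.194, 0.0], [-0.194, -0.981, -0.002]]
```

```bash
python3 -m inch '[[0,-0.010,0.0003,0],[0,-0.010,0.0012,0],[0,-0.010,0.0015,0],[0,0,0,0]]'; python3 st.py
```

```text
t: 6.65
eef_pos: [0.5799, 0.2065, 0.3461]
tool_rot: [-0.001, 0.995, -0.098, 0.001]
contact_force: [-1.7, 0.9, 2.3]
gripper_width: 0.104
grasp_force: 26.1
t 6.65 p [0.5799 0.2065 0.3461] q [-0.16  0.33 -0.37  1.56  0.12  1.28 -2.32] F [-1.7  0.9  2.3] g 0.104
x,y axes [[0.981, -0.195, 0.001], [-0.195, -0.981, -0.002]]
```

```bash
python3 -m inch '[[0,-0.0095,0.0015,0],[0,-0.0095,0.002,0],[0,-0.0095,0.0025,0],[0,0,0,0]]'; python3 -m inch '[[0,0,0,0]]'
```

```text
t: 7.05
eef_pos: [0.5859, 0.234, 0.3398]
tool_rot: [-0.001, 0.995, -0.098, 0.001]
contact_force: [1.6, -0.0, 0.6]
gripper_width: 0.098
grasp_force: 25.5
t: 7.15
eef_pos: [0.5856, 0.2328, 0.3402]
tool_rot: [-0.0, 0.995, -0.099, 0.0]
contact_force: [0.9, -0.2, 0.5]
gripper_width: 0.1
grasp_force: 25.4
```

```bash
python3 -m inch '[[0,-0.006,0.002,0],[0,-0.005,0.0017,0],[0,0,0,0],[0,0,0,0]]';python3 -m inch '[[0,0,0,0]]'
```

```text
t: 7.55
eef_pos: [0.5877, 0.2431, 0.3365]
tool_rot: [-0.0, 0.995, -0.099, 0.0]
contact_force: [3.6, -0.8, 0.4]
gripper_width: 0.094
grasp_force: 25.6
t: 7.65
eef_pos: [0.5877, 0.2429, 0.3366]
tool_rot: [-0.0, 0.995, -0.099, 0.0]
contact_force: [3.8, 0.0, 0.9]
gripper_width: 0.099
grasp_force: 25.5
```

```bash
python3 -m inch '[[0,-0.004,0.0015,0],[0,-0.004,0.0015,0],[0,0,0,0],[0,0,0,0]]';python3 -m inch '[[0,0,0,0]]'
```

```text
t: 8.05
eef_pos: [0.5894, 0.2514, 0.3333]
tool_rot: [-0.0, 0.995, -0.099, 0.001]
contact_force: [6.3, -0.4, 0.8]
gripper_width: 0.1
grasp_force: 25.5
t: 8.15
eef_pos: [0.5894, 0.2513, 0.3334]
tool_rot: [-0.0, 0.995, -0.099, 0.001]
contact_force: [5.8, -1.7, 0.2]
gripper_width: 0.1
grasp_force: 25.5
```

```bash
python3 -m inch '[[0.001,-0.004,0.0016,0],[0.0005,-0.004,0.0016,0],[0,0,0,0],[0,0,0,0]]';python3 -m inch '[[0,0,0,0]]'
```

```text
t: 8.55
eef_pos: [0.5913, 0.2594, 0.33]
tool_rot: [-0.0, 0.995, -0.098, -0.0]
contact_force: [0.6, -0.4, 0.6]
gripper_width: 0.1
grasp_force: 25.5
t: 8.65
eef_pos: [0.5913, 0.2591, 0.33]
tool_rot: [-0.0, 0.995, -0.099, -0.001]
contact_force: [0.4, 1.1, 1.3]
gripper_width: 0.099
grasp_force: 25.5
```

```bash
python3 -m inch '[[0,-0.004,0.0018,0],[0,-0.004,0.0018,0],[0,0,0,0],[0,0,0,0]]';python3 -m inch '[[0,0,0,0]]'
```

```text
t: 9.05
eef_pos: [0.593, 0.2668, 0.3262]
tool_rot: [0.0, 0.995, -0.099, -0.001]
contact_force: [-1.0, -0.0, -0.2]
gripper_width: 0.102
grasp_force: 25.6
t: 9.15
eef_pos: [0.5929, 0.2666, 0.3263]
tool_rot: [0.0, 0.995, -0.099, -0.001]
contact_force: [-0.6, 0.2, -0.3]
gripper_width: 0.099
grasp_force: 25.6
```

```bash
python3 -m inch '[[0,-0.004,0.002,0],[0,-0.004,0.002,0],[0,0,0,0],[0,0,0,0]]';python3 -m inch '[[0,0,0,0]]'
```

```text
t: 9.55
eef_pos: [0.5947, 0.2745, 0.3223]
tool_rot: [0.0, 0.995, -0.099, -0.0]
contact_force: [-1.6, 0.3, -1.3]
gripper_width: 0.097
grasp_force: 25.5
t: 9.65
eef_pos: [0.5947, 0.2744, 0.3224]
tool_rot: [0.0, 0.995, -0.099, -0.0]
contact_force: [-3.2, 0.6, -1.4]
gripper_width: 0.101
grasp_force: 25.4
```

```bash
python3 -m inch '[[0,-0.004,0.0022,0],[0,-0.004,0.0022,0],[0,0,0,0],[0,0,0,0]]';python3 -m inch '[[0,0,0,0]]'
```

```text
t: 10.05
eef_pos: [0.5964, 0.2825, 0.318]
tool_rot: [-0.0, 0.995, -0.099, -0.0]
contact_force: [-3.1, 0.9, -0.8]
gripper_width: 0.103
grasp_force: 25.2
t: 10.15
eef_pos: [0.5964, 0.2823, 0.3181]
tool_rot: [-0.0, 0.995, -0.099, -0.0]
contact_force: [-2.9, 1.4, -1.5]
gripper_width: 0.1
grasp_force: 25.2
```

```bash
python3 -m inch '[[-0.0007,-0.004,0.0024,0],[0,-0.004,0.0024,0],[0,0,0,0],[0,0,0,0]]';python3 -m inch '[[0,0,0,0]]'
```

```text
t: 10.55
eef_pos: [0.598, 0.2901, 0.3134]
tool_rot: [-0.0, 0.995, -0.099, 0.0]
contact_force: [0.4, -0.3, -1.1]
gripper_width: 0.1
grasp_force: 25.1
t: 10.65
eef_pos: [0.598, 0.2899, 0.3136]
tool_rot: [-0.0, 0.995, -0.099, 0.001]
contact_force: [1.7, -0.3, -1.3]
gripper_width: 0.097
grasp_force: 25.1
```

```bash
python3 -m inch '[[0,-0.004,0.0026,0],[0,-0.004,0.0026,0],[0,0,0,0],[0,0,0,0]]';python3 -m inch '[[0,0,0,0]]'
```

```text
t: 11.05
eef_pos: [0.5996, 0.2976, 0.3085]
tool_rot: [0.0, 0.995, -0.099, 0.001]
contact_force: [1.8, -2.7, 2.3]
gripper_width: 0.102
grasp_force: 25.1
t: 11.15
eef_pos: [0.5996, 0.2976, 0.3086]
tool_rot: [0.0, 0.995, -0.099, 0.001]
contact_force: [3.1, -1.3, 1.5]
gripper_width: 0.1
grasp_force: 25.1
```

```bash
python3 -m inch '[[0.0005,-0.0025,0.0017,0],[0,0,0,0],[0,0,0,0]]';python3 -m inch '[[0,0,0,0]]'
```

```text
t: 11.45
eef_pos: [0.6002, 0.3001, 0.3068]
tool_rot: [0.0, 0.995, -0.099, 0.0]
contact_force: [1.6, -3.6, 4.6]
gripper_width: 0.102
grasp_force: 25.4
t: 11.55
eef_pos: [0.6002, 0.3, 0.3068]
tool_rot: [0.0, 0.995, -0.099, 0.0]
contact_force: [1.1, -3.8, 4.6]
gripper_width: 0.1
grasp_force: 25.4
```

```bash
python3 -m inch '[[-0.0003,0.0015,-0.0011,0],[0,0.0015,-0.0011,0],[0,0.0012,-0.0009,0],[0,0,0,0],[0,0,0,0]]';python3 -m inch '[[0,0,0,0],[0,0,0,0],[0,0,0,0]]' 0.016
```

```text
t: 12.05
eef_pos: [0.5993, 0.2963, 0.3094]
tool_rot: [-0.0, 0.995, -0.099, 0.0]
contact_force: [4.7, -2.4, 1.2]
gripper_width: 0.097
grasp_force: 25.1
t: 12.35
eef_pos: [0.5977, 0.2974, 0.3091]
tool_rot: [-0.0, 0.995, -0.098, -0.001]
contact_force: [0.7, -1.0, 0.9]
gripper_width: 0.188
grasp_force: 0.0
```

```bash
python3 -m inch '[[0,0,-0.004,0],[0,0,-0.004,0],[0,0,0,0]]'; python3 - <<'E'
from station import bot
import cv2,numpy as np
a=bot.read_camera("scene")["color"][40:260,150:380,::-1];b=bot.read_camera("side")["color"][40:330,180:400,::-1]
a=cv2.resize(a,None,fx=1.7,fy=1.7);b=cv2.resize(b,None,fx=1.7,fy=1.7);h=max(len(a),len(b));f=lambda i:cv2.copyMakeBorder(i,0,h-len(i),0,0,0)
cv2.imwrite("pics/rel.png",cv2.convertScaleAbs(np.hstack([f(a),f(b)]),alpha=1.4))
E
```

```text
t: 12.65
eef_pos: [0.599, 0.2967, 0.3186]
tool_rot: [-0.001, 0.995, -0.099, 0.001]
contact_force: [0.3, 0.4, -0.2]
gripper_width: 0.189
grasp_force: 0.0
```

View pics/rel.png

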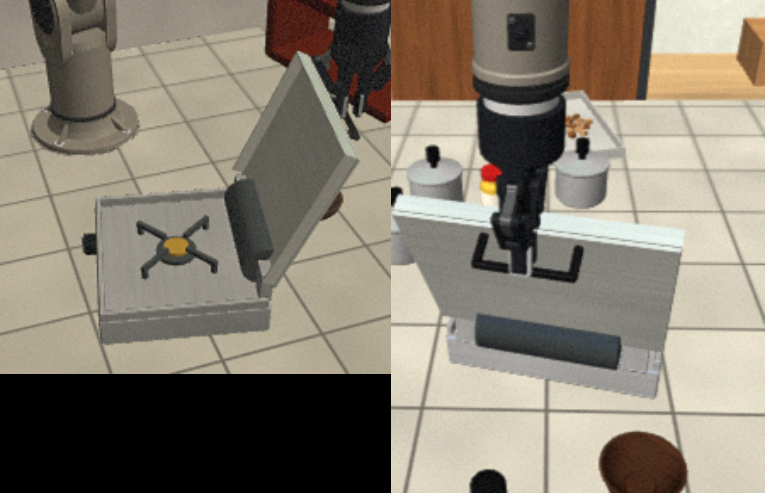

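The scene crop shows the cover leaning back with the burner uncovered at full-frame pixel (253,186). The side crop shows the fingers around the bar, free, with no force on the tool. I'm withdrawing upward.

```bash
python3 -m inch '[[0,0,-0.006,0],[0,0,-0.008,0],[0,0,-0.008,0]]' | grep -E "pos|force"; python3 -m inch '[[0,0,-0.01,0],[0,0,-0.01,0],[0,0,-0.015,0],[0,0,-0.015,0],[0,0,-0.02,0],[0,0,0,0]]' | grep -E "t:|pos|force"
python3 - <<'E'
from station import bot
from h import *
c=bot.read_camera("scene");np.savez("pics/scene1.npz",**c);d=bot.read_camera("side");np.savez("pics/side1.npz",**d)
cv2.imwrite("pics/scene1.png",c["color"][:,:,::-1])
a,r,P=blob(c,(225,165,285,210),70)
print("support blob",a,cv2.boundingRect(P),plane(c,a,.082))
m=cv2.inRange(c["color"][165:210,225:285],(110,70,0),(255,220,80));ys,xs=np.nonzero(m);print("brass",xs.mean()+225,ys.mean()+165,len(xs),plane(c,(xs.mean()+225,ys.mean()+165),.078))
s,o=load("scene0"),load("side0")
k=tri(s,blob(s,(100,188,122,206))[0],o,blob(o,(284,118,300,134))[0]);print(k)
E
```

```text
eef_pos: [0.5989, 0.2964, 0.3405]
contact_force: [0.9, 1.1, 0.4]
grasp_force: 0.0
t: 13.65
eef_pos: [0.5997, 0.2972, 0.4139]
tool_rot: [-0.002, 0.995, -0.099, 0.002]
contact_force: [-0.6, 0.4, 0.4]
grasp_force: 0.0
support blob [252.90118 185.53162] (230, 167, 48, 38) [0.55699097 0.03173701 0.082     ]
brass 253.27835051546393 183.90721649484536 97 [0.54619989 0.03629942 0.078     ]
(array([ 0.50754418, -0.35502728,  0.10920822]), np.float64(0.000827019639798839))
```

```bash
python3 -m inch '[[0,0.03,0,0],[0,0.045,0,0],[-0.003,0.045,0,0],[-0.002,0.045,0,0],[-0.002,0.045,0,0],[0,0.04,0,0],[0,0.016,0,0],[0,0,0,0],[0,0,0,0]]' 0.045 | grep -E "t:|pos"
python3 - <<'E'
from station import bot
import cv2,numpy as np
o=bot.get_obs();c=bot.read_camera("wrist");cv2.imwrite("pics/w2.png",c["color"][:,:,::-1])
np.savez("pics/w2.npz",p=o["eef_pos"],r=o["tool_rot"],**c)
E
```

```text
t: 14.65
eef_pos: [0.5394, 0.0376, 0.4091]
tool_rot: [-0.0, 0.995, -0.099, -0.0]
```

View pics/w2.png

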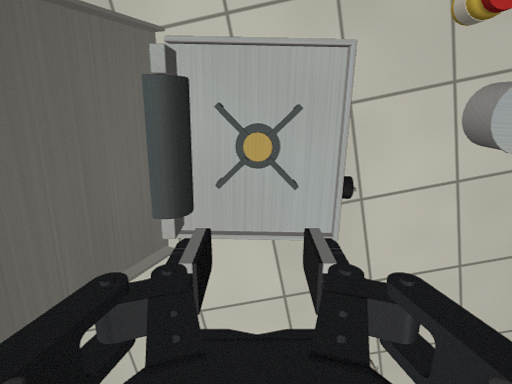

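The wrist view shows the pan-support arm tips at about (218,104), (299,107), (296,187) and (219,186). The cap is at (257,147).

```bash
python3 - <<'E'
from h import *
from scipy.spatial.transform import Rotation as R
c=load("w2");T=np.eye(4);T[:3,:3]=R.from_quat(np.roll(c["r"],-1)).as_matrix();T[:3,3]=c["p"];W=T@c["hand_eye"]
P=np.array([plane(c,u,.085,W) for u in((218,104),(299,107),(296,187),(219,186))]);print(P,P.mean(0),np.linalg.norm(P-P.mean(0),axis=1))
m=cv2.inRange(c["color"][110:190,220:300],(110,70,0),(255,220,110));ys,xs=np.nonzero(m);print(xs.mean()+220,ys.mean()+110,plane(c,(xs.mean()+220,ys.mean()+110),.078,W))
E
python3 st.py
```

```text
[[ 0.61299166  0.07901025  0.085     ]
 [ 0.5866343  -0.03160736  0.085     ]
 [ 0.47243098 -0.00838614  0.085     ]
 [ 0.49673797  0.10493306  0.085     ]] [0.54219873 0.03598745 0.085     ] [0.08284081 0.08089239 0.08268346 0.08258436]
257.1541850220264 146.51982378854626 [0.54276672 0.03714985 0.078     ]
t 14.7 p [0.5395 0.0384 0.4091] q [ 0.07  0.16 -0.3   1.63  0.05  1.36 -2.  ] F [ 0.8  0.8 -0.2] g 0.523
x,y axes [[0.981, -0.195, -0.001], [-0.195, -0.981, -0.001]]
```

```bash
python3 -m inch '[[0.005,0.0435,0.01,0],[0.005,0.0435,0.02,0],[0.005,0.0435,0.02,0],[0.005,0.0435,0.02,0],[0.005,0.0435,0.02,0],[0.005,0.0435,0.02,0],[0.005,0.0435,0.02,0],[0.005,0.0435,0.02,0],[0.005,0.0435,0.02,0],[0,0,0,0],[0,0,0,0]]' 0.05| grep -E "t:|pos"
python3 - <<'E'
from station import bot
import cv2,numpy as np
o=bot.get_obs();c=bot.read_camera("wrist");cv2.imwrite("pics/w3.png",c["color"][:,:,::-1])
np.savez("pics/w3.npz",p=o["eef_pos"],r=o["tool_rot"],**c)
E
```

```text
t: 15.8
eef_pos: [0.5073, -0.3551, 0.2382]
tool_rot: [-0.001, 0.995, -0.099, -0.001]
```

View pics/w3.png

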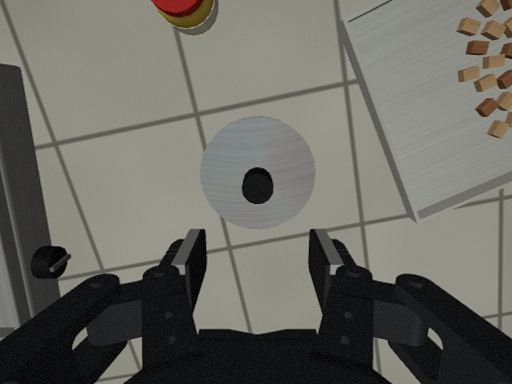

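The wrist view shows the lid circle centred at about (258,172), radius 57, and the knob at (258,186).

```bash
python3 - <<'E'
from h import *
from scipy.spatial.transform import Rotation as R
c=load("w3");T=np.eye(4);T[:3,:3]=R.from_quat(np.roll(c["r"],-1)).as_matrix();T[:3,3]=c["p"];W=T@c["hand_eye"]
for u,z in(((258,172),.086),(blob(c,(238,162,278,208),50)[0],.114)):
    p=plane(c,u,z,W);print(u,p,(T[:3,:3].T@(p-c["p"])).round(4))
E
python3 st.py
```

```text
(258, 172) [ 0.51199216 -0.35655167  0.086     ] [0.0052 0.0008 0.1522]
[257.1536  185.50897] [ 0.50692537 -0.35479938  0.114     ] [-0.0002  0.      0.1242]
t 15.85 p [ 0.5082 -0.3539  0.239 ] q [ 0.55  0.39 -0.06  1.7   0.02  1.05 -1.28] F [ 0.1  0.6 -0.5] g 0.581
x,y axes [[0.981, -0.194, -0.0], [-0.194, -0.981, -0.002]]
```

```bash
python3 -m inch '[[0.001,0,0.03,0],[0,0,0.035,0],[0,0,0.03,0],[0,0,0.02,0],[0,0,0.01,0],[0,0,0.004,0],[0,0,0,0],[0,0,0,0]]'; python3 -m inch '[[0,0,0,0],[0,0,0,0],[0,0,0,0],[0,0,0,0],[0,0,0,0]]' 0 50
```

```text
t: 16.65
eef_pos: [0.5088, -0.3561, 0.112]
tool_rot: [0.0, 0.995, -0.099, 0.001]
contact_force: [0.4, -0.0, 0.4]
gripper_width: 0.585
grasp_force: 0.0
t: 17.15
eef_pos: [0.5085, -0.3559, 0.1116]
tool_rot: [0.0, 0.995, -0.099, 0.001]
contact_force: [0.6, 2.6, 5.8]
gripper_width: 0.292
grasp_force: 49.2
```

```bash
python3 -m inch '[[0,0,-0.005,0],[0,0,-0.015,0],[0,0,-0.025,0],[0,0,-0.025,0],[0,0,-0.025,0],[0,0,-0.025,0],[0,0,-0.02,0],[0,0,0,0],[0,0,0,0]]' ; python3 st.py
```

```text
t: 18.05
eef_pos: [0.5073, -0.356, 0.2505]
tool_rot: [0.0, 0.995, -0.099, -0.0]
contact_force: [-0.6, -0.8, -6.0]
gripper_width: 0.286
grasp_force: 49.6
t 18.05 p [ 0.5073 -0.356   0.2505] q [ 0.55  0.38 -0.05  1.69  0.02  1.07 -1.28] F [-0.6 -0.8 -6. ] g 0.286
x,y axes [[0.98, -0.197, -0.0], [-0.197, -0.98, 0.0]]
```

```bash
python3 -m inch '[[-0.002,-0.02,0,0],[-0.004,-0.035,0,0],[-0.0047,-0.042,0,0],[-0.0047,-0.042,0,0],[-0.0047,-0.042,0,0],[-0.0047,-0.042,0,0],[-0.0047,-0.042,0,0],[-0.0047,-0.042,0,0],[-0.004,-0.037,0,0],[-0.003,-0.028,0,0],[-0.002,-0.02,0,0],[0,0,0,0]]' >/dev/null; python3 -m inch '[[0,0,0,0],[0,0,0,0]]' >/dev/null; python3 st.py
python3 - <<'E'
from station import bot
import cv2,numpy as np
o=bot.get_obs();c=bot.read_camera("wrist");cv2.imwrite("pics/w4.png",c["color"][:,:,::-1])
np.savez("pics/w4.npz",p=o["eef_pos"],r=o["tool_rot"],**c)
E
```

```text
t 19.45 p [0.5419 0.0354 0.2496] q [ 0.03  0.27 -0.25  1.85  0.08  1.03 -2.02] F [ 0.3  0.1 -4.4] g 0.287
x,y axes [[0.98, -0.198, -0.002], [-0.198, -0.98, 0.001]]
```

View pics/w4.png

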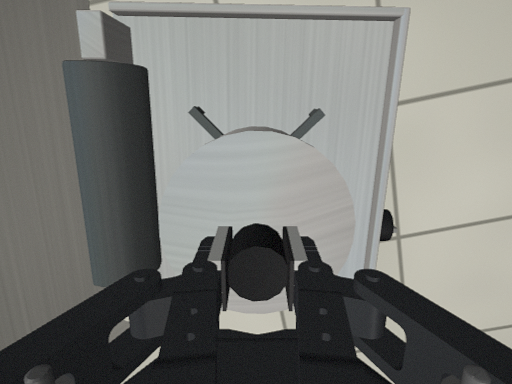

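The wrist view shows the pot hanging level in the jaws: lid centre about (257,221), and two support-arm tips at (196,110) and (317,113).

```bash
python3 - <<'E'
from h import *
from scipy.spatial.transform import Rotation as R
c=load("w4");T=np.eye(4);T[:3,:3]=R.from_quat(np.roll(c["r"],-1)).as_matrix();T[:3,3]=c["p"];W=T@c["hand_eye"]
p=plane(c,(257.5,221),.2496-.026,W);print("lid",p)
A,B=plane(c,(196,110),.085,W),plane(c,(317,113),.085,W);print(A,B,"burner est",(A+B)/2-T[:3,0]*.085/2**.5*.97)
E
```

```text
lid [0.54835754 0.03376099 0.2236    ]
[0.61178962 0.07794568 0.085     ] [ 0.58721303 -0.02989215  0.085     ] burner est [0.54235746 0.03558403 0.08509867]
```

```bash
python3 -m inch '[[-0.001,0,0.012,0],[0,0,0.015,0],[0,0,0.012,0],[0,0,0.006,0],[0,0,0,0],[0,0,0,0]]' | grep -E "pos|contact"; python3 -m inch '[[0,0,0.0015,0],[0,0,0.0015,0],[0,0,0.0015,0],[0,0,0,0]]'| grep -E "pos|contact"
```

```text
eef_pos: [0.5418, 0.037, 0.2058]
contact_force: [0.2, -0.3, -4.5]
eef_pos: [0.5414, 0.037, 0.201]
contact_force: [0.4, -0.2, -5.1]
```

```bash
python3 -m inch '[[0,0,0.001,0],[0,0,0.001,0],[0,0,0,0]]' | grep -E "pos|contact"; python3 -m inch '[[0,0,0.001,0],[0,0,0.001,0],[0,0,0,0]]'| grep -E "pos|contact"
```

```text
eef_pos: [0.5414, 0.037, 0.199]
contact_force: [-0.6, -0.5, -4.2]
eef_pos: [0.5414, 0.037, 0.1969]
contact_force: [-0.3, -1.0, -3.6]
```

```bash
python3 -m inch '[[0,0,0.001,0],[0,0,0,0]]' | grep -E "pos|contact"; python3 -m inch '[[0,0,0.001,0],[0,0,0,0]]'| grep -E "pos|contact"
```

```text
eef_pos: [0.5417, 0.0373, 0.1966]
contact_force: [-1.3, 1.1, -0.4]
eef_pos: [0.5421, 0.0375, 0.1965]
contact_force: [-3.7, 0.2, 6.8]
```

```bash
python3 -m inch '[[0,0,-0.0008,0],[0,0,0,0]]' | grep -E "pos|contact"; python3 -m inch '[[0,0,0,0],[0,0,0,0],[0,0,0,0],[0,0,0,0]]' 0.05 | grep -E "pos|contact|width"; python3 -m inch '[[0,0,-0.01,0],[0,0,-0.02,0],[0,0,-0.03,0],[0,0,-0.04,0],[0,0,-0.04,0],[0,0,-0.04,0],[0,0,-0.03,0],[0,0,0,0]]' | grep -E "t:|pos|contact"
python3 - <<'E'
from station import bot
import cv2,numpy as np
from h import *
c=bot.read_camera("scene");d=bot.read_camera("side")
a=c["color"][60:260,180:360,::-1];b=d["color"][60:320,180:400,::-1]
a=cv2.resize(a,None,fx=2,fy=2);b=cv2.resize(b,None,fx=1.7,fy=1.7);h=max(len(a),len(b));f=lambda i:cv2.copyMakeBorder(i,0,h-len(i),0,0,0)
cv2.imwrite("pics/end.png",cv2.convertScaleAbs(np.hstack([f(a),f(b)]),alpha=1.4))
E
```

```text
eef_pos: [0.5418, 0.0373, 0.1966]
contact_force: [-2.9, 1.0, 5.0]
eef_pos: [0.5416, 0.0369, 0.1958]
contact_force: [-0.2, 0.1, -0.1]
gripper_width: 0.586
t: 22.9
eef_pos: [0.5433, 0.0375, 0.4118]
tool_rot: [-0.001, 0.995, -0.099, 0.005]
contact_force: [1.1, -0.9, 0.4]
```

View pics/end.png

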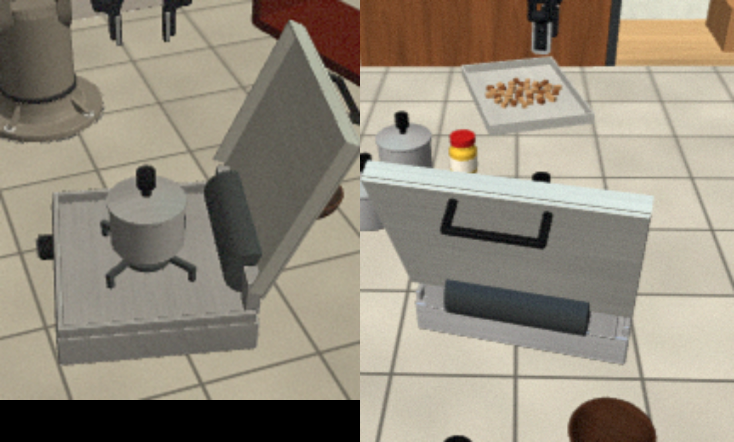

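The pot stands upright on the support and the cover leans open. I do one numeric check of the centring.

```bash
python3 - <<'E'
from station import bot
from h import *
from scipy.spatial.transform import Rotation as R
o=bot.get_obs();w=bot.read_camera("wrist");s=bot.read_camera("scene")
T=np.eye(4);T[:3,:3]=R.from_quat(np.roll(o["tool_rot"],-1)).as_matrix();T[:3,3]=o["eef_pos"];W=dict(mtx=w["mtx"],world_from_camera=T@w["hand_eye"])
# knob: scene crop (146,180)/2+(180,60)
A=blob(s,(244,142,262,160));n=plane(W,(257,147),.1,W["world_from_camera"])
w["color"];B=blob(dict(color=w["color"]),(235,125,280,200),50)
print(A[0],B[0],cv2.boundingRect(B[2]),tri(s,A[0],W,B[0]),plane(W,B[0],.199,W["world_from_camera"]))
E
```

```text
[252.58914 149.7907 ] [256.4766  167.44893] (246, 155, 22, 26) (array([0.53877608, 0.03892854, 0.19207891]), np.float64(0.0005719739011750629)) [0.54008103 0.03835252 0.199     ]
```

Measured pot position is about (0.540, 0.038), against the burner at (0.542, 0.037), so it is within about 3 mm. Handing in.

```bash
python3 -c "
from station import bot
print(bot.hand_in())"
```

```text
the job is handed in; nothing more can be done
None
```

I handed the job in at about 23 s: the cover leans open on its stop and the pot stands upright within about 3 mm of the burner centre, but while I was raising the cover the wrist force briefly read about 13 N, over the 10 N that strains the hinge.

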